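# Drive a seized piston out of a brake wheel cylinder

## Task

Take the stepped brass drift out of the punch stand and use it from above to push the seized piston out of the bottom of the wheel cylinder held in the vice, so that it drops into the tray. A lump of hard rust sticks out from one side of the bore just below the mouth: feel for it and ease the drift past it on the free side, never forcing the drift against the casting. When the piston is out, stand the drift back in its hole and leave the other tools and parts as they are.

Things in the scene. Friction and masses are not known exactly. Their poses are not given: they have to be found in the camera images.
- drift_grip (a point): Stepped brass drift (0.37 to 0.51 kg) upright in one hole of the stand: round shank 16 mm diameter, 74 mm long, flat lower end; above it a round knurled handle, 28 mm diameter, 60 mm long (too thick for the bore). This point is on its axis at mid-handle, 104 mm above the lower end; z runs up the drift. The only tool in the stand with a 28 mm handle.
- drift_tip (a point): Middle of the flat lower end of the drift's shank, on its axis; z runs up along the drift.
- wheel_cyl: Cast-iron brake wheel cylinder, clamped fast: upright barrel, 35 mm outside diameter, 62 mm high, plain through bore of 24 mm diameter, held in the air beside the end of the vice jaws by its mounting neck. Origin in the middle of the lower mouth of the bore; z runs up along the bore, y along the neck to the jaws. The fixed casting does not give.
- bore_mouth (a point): Middle of the bore's upper mouth. 8 to 14 mm below it a hard fixed lump of rust, 11 mm wide, flat on top, sticks out of the bore wall on one side, to 5.4 mm from the axis. Which side is not known and differs each time. The 16 mm drift lowered on the axis lands on it; held 2.6 to 4 mm off the axis, away from the lump, it passes. Below the lump the bore is clear down to the piston.
- piston_center (a point): Centre of the seized aluminium piston, 22.8 mm diameter, 20 mm long, z along its axis; at the start its upper face is 17 to 25 mm below the upper mouth of the bore. Its swollen seal grips the bore: it slides under a steady 6 to 14 N until its upper face is about level with the lower mouth, then it falls into the tray.
- tray: Loose open steel tray 140 x 120 x 35 mm with 3 mm walls and floor, standing on the bench below the barrel; origin in the middle of its underside, 140 mm side along its x.
- vice: 100 mm bench vice fixed to the bench; jaws 100 mm wide along its y, jaw tops 138 mm above the bench, moving jaw and handle towards its -x; origin on the bench below the middle of the jaws. The barrel's axis is 85 mm from the origin towards its -y, its upper mouth 152 mm above the bench.
- stand: Hardwood punch stand fixed to the bench, 76 mm (x) by 220 mm (y) by 58 mm high, with three alike upright holes, 19.5 mm diameter and 44 mm deep, at y = -70, 0 and +70 mm, x = 0; origin in the middle of its underside. The drift, the chisel and the pin punch stand in them in any order, lower ends on the hole bottoms 14 mm above the bench.
- chisel: Bystander: plain 16 mm octagonal steel chisel bar 128 mm long, upright in a hole of the stand; origin at its lower end.
- pin_punch: Bystander: steel pin punch 118 mm long, 16 mm body with a thin 6 mm pin on top, upright in a hole of the stand; origin at its lower end.
- old_piston_center (a point): Bystander: centre of the other piston of the cylinder, alike (22.8 mm diameter, 20 mm long), already out and standing on the bench.
- jar: Bystander: white jar of grease, 60 mm diameter and 70 mm high, on the bench; origin in the middle of its underside.
Not all that is in view belongs to the job. What is meant by the part that bears drift_grip is not black, blue or red, and is the larger of those in its own colour.

How it is judged:
By the outcome, as a careful person would: the job done as asked, in the order asked, and still so for the second after the job is handed in, with the robot touching nothing.
It also fails if it takes over 72 s, if anything falls off the work surface, if the arm or the gripper's body presses on something with over 40 N, if the wrist force passes 120 N, or if a joint passes its speed limit or range.

## Robot

A 6-joint arm with a two-finger parallel gripper is mounted at the origin on the work surface. World frame = base frame: x ahead of the robot, y to its left, z up, the work surface at z = 0. Lengths are in m, angles in rad, forces in N, time in s.
With the tool pointing down it reaches from about 0.25 to 0.725 m from the base axis. Payload 4 kg.
Tool frame: the origin (TCP) lies where the fingers leave the gripper's body, on its centre line; the fingertips stand 73 mm ahead of it and the grasp point (between the pads) lies 54 mm ahead of it (bot.tips_ahead is the z of the fingertips in the tool frame, in m); z points along the fingers, y is the direction in which the jaws open and shut (so a half turn about z gives the same grasp; the last joint's range is limited). The gripper opens to 85 mm and grips with 20 to 120 N. Pads are 22 mm wide; open, the fingers measure 114 mm over their backs; the gripper's body (76 mm by 85 mm) begins 54 mm behind the grasp point. The pads swing forward as they close: fully open they stand 13 mm farther back than shut.
Start: joints at [1.124, 0.241, 0.005, 1.335, 0, 1.571], TCP at [0.216, 0.451, 0.304] pointing down, gripper open.
Joint ranges: [-2.72, 2.72], [-1.05, 1.87], [-1.09, 1.28], [-1.99, 2.15], [-1.42, 1.44], [-3.14, 3.14]. Speed limits (rad/s): [2.79, 2.79, 3.14, 3.14, 3.14, 3.14].

## Interface

Orientations are given as a unit quaternion [x, y, z, w].
In Python, from workcell import readout, camera, get_calibration, order, bot gives the robot as it stands.
- The arm moves only by the tool send_rows, never from a script. Its argument "moves" is a list of rows, each a list of 3 entries, a list of its own where there are three numbers: the shift along the tool's x, y, z in mm, then the turn, a rotation vector about the tool's x, y, z in rad, then the finger opening in mm, from 0 to 85.4. In form: [[[dx, dy, dz], [ax, ay, az], grip], ...]. A call has 1 to 12 rows; each row is the pose to reach, as a shift and turn from the pose measured when the call began, along the tool's axes at that moment; what a row does not reach only later rows make up. A row lasts 1/12 s, in which the tool goes at most 41.7 mm and 7.16 degrees, less where a joint would pass 70% of its speed; a pose out of reach is approached as far as the arm can. A call with a gripper value outside its range is refused whole. The fingers move at their own pace and stop on an object; the grip force is fixed at half the most. Time passes only in rows, so rows that repeat a pose let the fingers close. It gives the time, the measured TCP pose, the force and the opening at its end, in the units of the state.
- readout.get_obs(): the state, without advancing time (a new reading comes with each control period).
- camera(name): name is "scene" or "top" or "wrist"; returns the picture (400x640x3 uint8, red, green, blue); there is no depth.
- get_calibration(name): a dict with "fx", "fy", "cx", "cy" (pixels), "R" (3x3) and "t" (3): a world point X has camera coordinates R X + t. Camera axes: x right, y down, z forward; pixel columns grow to the right and rows downward; lengths in m; the calibration is good to about 2 mm. A picture is of the moment at which its call begins: read the wrist's pose just before it. get_calibration takes no time and is no camera call; for the wrist camera it gives the pose at the moment of the call.
- order.job_done(): hands the job in, once; it reports no verdict.
The state is a dict: "clock": time; "joint_pos": joint angles; "joint_vel": joint speeds; "tau": joint torques, N m; "eef_pos": TCP position; "tool_rot": TCP orientation; "ft_force": force on the tool from outside, world axes, zero at the start; "ft_torque": the same for the moment, N m; "grip_width": finger opening in m.
Only numpy, scipy, OpenCV 4.12 (cv2) and the standard library are available. Lean on these libraries where they do the work, as an engineer would, in place of code of your own. Each camera call takes 0.05 s, during which the arm holds its last target. There are 200 camera calls.

## Working session

There is one attempt and no reset: what is moved stays moved. The work goes in short steps, Python scripts to look and compute and a tool call to move; the robot and the scene stay as the last step left them, time stands still between calls to the robot, and variables do not carry over. Pictures are saved under pics/ and viewed, about 8 in all and at most 12, crops included, and the job is handed in when it is done.

Besides the shell and the picture viewer there is one more tool, called after "Emit:" by a JSON object that holds its "name" and its "arguments", one argument or row to a line. send_rows: Moves the arm, as the interface text tells. Its arguments: {"type":"object","properties":{"moves":{"type":"array","items":{"type":"array"}}},"required":["moves"]}

```bash
mkdir -p pics; cat > h.py <<'E'
import numpy as np,cv2
from workcell import readout,camera,get_calibration,order,bot
def ray(cal,u,v):
    d=np.array([(u-cal['cx'])/cal['fx'],(v-cal['cy'])/cal['fy'],1.0]);R=np.array(cal['R']);t=np.array(cal['t'])
    return -R.T@t, R.T@d
def onz(cal,u,v,z):
    o,d=ray(cal,u,v);return o+d*(z-o[2])/d[2]
def proj(cal,X):
    c=np.array(cal['R'])@np.array(X)+np.array(cal['t']);return cal['fx']*c[0]/c[2]+cal['cx'],cal['fy']*c[1]/c[2]+cal['cy']
def save(n,im,s=1):
    cv2.imwrite('pics/'+n,cv2.resize(im[...,::-1],None,fx=s,fy=s,interpolation=cv2.INTER_CUBIC))
E
python3 - <<'E'
from h import *
for n in('scene','top'):
    im=camera(n);np.save(n+'.npy',im);save(n+'1.png',im,1.25);c=get_calibration(n);print(n,c)
print(readout.get_obs())
E
```

```text
scene {'fx': 518.205271528508, 'fy': 518.205271528508, 'cx': 317.0869513317044, 'cy': 204.17583718010525, 'R': array([[-0.07339683,  0.99728057,  0.00666041],
       [ 0.86568859,  0.06702513, -0.49607549],
       [-0.49517286, -0.03064453, -0.86825385]]), 't': array([ 0.08594486, -0.42880481,  1.41467628])}
top {'fx': 513.0710084418447, 'fy': 513.0710084418447, 'cx': 312.8533825223303, 'cy': 199.66054143005414, 'R': array([[-0.01926682, -0.99944234, -0.02727261],
       [-0.99311975,  0.02228205, -0.1149638 ],
       [ 0.11550738,  0.02486998, -0.99299523]]), 't': array([-0.03778311,  0.56210796,  1.04346566])}
{'clock': 0.1, 'joint_pos': array([1.12402015e+00, 2.41347419e-01, 3.84044458e-03, 1.33523118e+00,
       8.79636935e-06, 1.57078200e+00]), 'joint_vel': array([ 0.00186214, -0.00194178,  0.00154694,  0.0010403 , -0.00070935,
        0.00075746]), 'tau': array([-7.14416074e-04, -3.73137510e+01,  2.53010523e+01,  1.08454502e-02,
       -5.96450172e-05, -4.28984421e-06]), 'eef_pos': array([0.21583543, 0.4505205 , 0.30308992]), 'tool_rot': array([ 2.21527705e-01,  9.75153595e-01, -9.45811442e-04, -2.19386493e-04]), 'ft_force': array([0.73153791, 0.42728232, 0.73285642]), 'ft_torque': array([-0.03918214, -0.03864125, -0.01979043]), 'grip_width': 0.08522402974985765}
```

View pics/scene1.png

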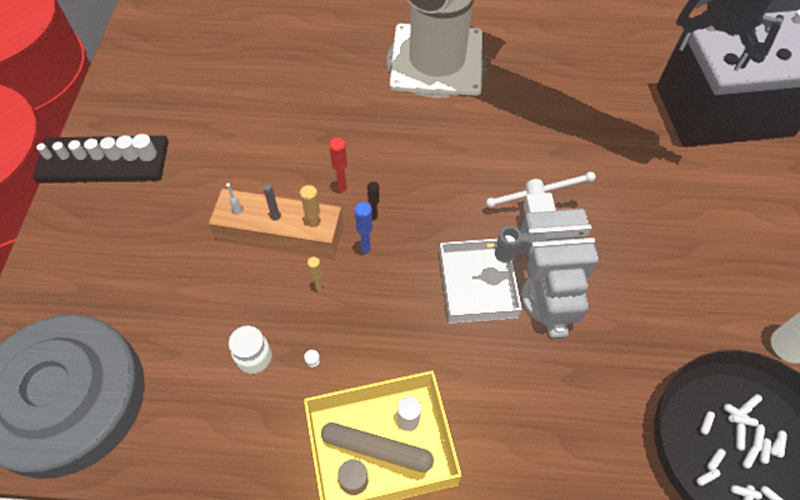

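View pics/top1.png

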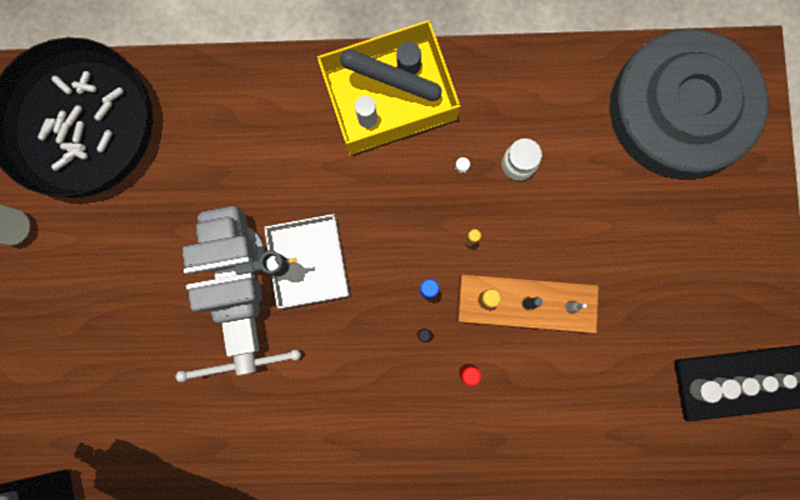

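Scene view: stand with three tools, with the large brass drift at about (310,205) of the 800-px picture, blue, black and red decoys and a small brass decoy outside the stand. Top view: drift top (490,298), bore mouth (274,263), tray (308,262), jar (522,160), old piston (463,164).

```bash
python3 - <<'E'
from h import *
ims={n:np.load(n+'.npy') for n in('scene','top')};cals={n:get_calibration(n) for n in ims}
def cen(n,box,f):
    u0,v0,u1,v1=[int(x/1.25) for x in box];h=cv2.cvtColor(ims[n],cv2.COLOR_RGB2HSV)[v0:v1,u0:u1].astype(int)
    m=f(h).astype(np.uint8);k,l,s,c=cv2.connectedComponentsWithStats(m);i=1+s[1:,4].argmax();return c[i]+[u0,v0],s[i]
yel=lambda h:(h[...,0]>19)&(h[...,0]<33)&(h[...,1]>130)&(h[...,2]>150)
c,s=cen('top',(470,280,510,320),yel);print('drift top',c,s,onz(cals['top'],*c,.148))
c,s=cen('top',(460,225,490,250),yel);print('small',c,s)
h=cv2.cvtColor(ims['scene'],cv2.COLOR_RGB2HSV)
print(onz(cals['scene'],309/1.25,191/1.25,.148))
print('pin/chisel',onz(cals['top'],538/1.25,300/1.25,.142),onz(cals['top'],583/1.25,306/1.25,.132))
print('stand corners',[onz(cals['top'],u/1.25,v/1.25,.058)[:2].round(3) for u,v in((462,276),(598,286),(597,332),(459,321))])
print('mouth',onz(cals['top'],274/1.25,263/1.25,.152),onz(cals['scene'],509/1.25,237/1.25,.152))
print('tray',[onz(cals['top'],u/1.25,v/1.25,.035)[:2].round(3) for u,v in((265,227),(335,215),(349,297),(278,307))])
print('vice jaw',[onz(cals['top'],u/1.25,v/1.25,.138)[:2].round(3) for u,v in((184,271),(258,260),(184,287),(258,276))])
a=ims['top'][190:240,195:265];b=ims['scene'][170:220,370:440]
save('mouth.png',np.hstack([a,b]),5)
E
```

```text
drift top [393.125      237.84027778] [ 10   8  15  13 144] [ 0.47350094 -0.19909623  0.148     ]
small [379.140625 187.8125  ] [ 7  4  9  9 64]
[ 0.47416853 -0.19525874  0.148     ]
pin/chisel [ 0.46834078 -0.26845045  0.142     ] [ 0.45838965 -0.33679227  0.132     ]
stand corners [array([ 0.512, -0.164]), array([ 0.492, -0.382]), array([ 0.418, -0.377]), array([ 0.44 , -0.157])]
mouth [0.5309883  0.12257922 0.152     ] [0.53958876 0.12890244 0.152     ]
tray [array([0.604, 0.163]), array([0.622, 0.044]), array([0.483, 0.022]), array([0.469, 0.14 ])]
vice jaw [array([0.523, 0.263]), array([0.537, 0.15 ]), array([0.499, 0.262]), array([0.513, 0.15 ])]
```

View pics/mouth.png

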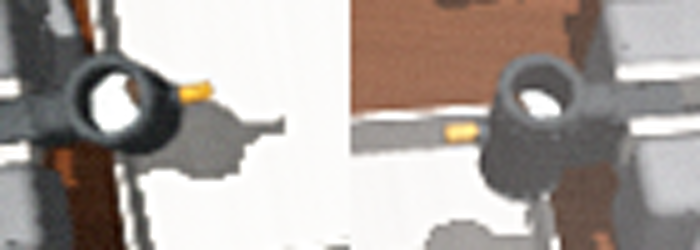

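Crop: bore mouth at about pixel (217.6,210.6) in top and (408,188) in scene; the white inside is probably the piston face. I'll look from the wrist near the mouth on the way.

```bash
cat >> h.py <<'E'
from scipy.spatial.transform import Rotation as Ro
def plan(pos,yaw=None,tilt=True):
    """shift(mm)/turn for TCP at pos, tool y axis at world angle yaw (deg), z down"""
    o=readout.get_obs();R=Ro.from_quat(o['tool_rot']).as_matrix()
    d=R.T@(np.array(pos)-o['eef_pos'])*1000
    if yaw is None: Y=R[:,1]; yaw=np.degrees(np.arctan2(Y[1],Y[0]))
    a=np.radians(yaw);y=np.array([np.cos(a),np.sin(a),0]);z=np.array([0,0,-1.]);T=np.c_[np.cross(y,z),y,z]
    print('tcp',o['eef_pos'].round(4),'yaw',round(np.degrees(np.arctan2(R[1,1],R[0,1])),2),'F',o['ft_force'].round(2),'w',round(o['grip_width']*1e3,1),'t',round(o['clock'],2))
    print('shift',d.round(1),'turn',Ro.from_matrix(R.T@T).as_rotvec().round(4))
E
python3 - <<'E'
from h import *
c=get_calibration('top');s=get_calibration('scene')
print('mouth',onz(c,217.6,210.6,.152),onz(s,408,188,.152))
w=get_calibration('wrist');o=readout.get_obs();R=Ro.from_quat(o['tool_rot']).as_matrix()
C=-w['R'].T@w['t'];print('cam in tool',R.T@(C-o['eef_pos']),'axes',(R.T@w['R'].T).round(3),w['fx'])
plan([.50,.12,.36],-6)
E
```

```text
mouth [0.53067915 0.12557818 0.152     ] [0.53579032 0.130511   0.152     ]
cam in tool [ 0.07830431 -0.00035829 -0.06879867] axes [[-0.002 -0.951 -0.308]
 [ 1.    -0.002 -0.001]
 [ 0.001 -0.308  0.951]] 357.8233024620076
tcp [0.2158 0.4505 0.3031] yaw 64.4 F [0.73 0.43 0.73] w 85.2 t 0.1
shift [-399.1 -175.4  -56.6] turn [-1.7000e-03  1.2000e-03  1.2288e+00]
```

```bash
python3 -c "
from h import *
plan([.525,.050,.29],-6)"
```

```text
tcp [0.2158 0.4505 0.3031] yaw 64.4 F [0.73 0.43 0.73] w 85.2 t 0.1
shift [-451.9 -227.6   13.5] turn [-1.7000e-03  1.2000e-03  1.2288e+00]
```

Emit:
{"name": "send_rows", "arguments": {
  "moves": [
    [[-452,-228,13],[0,0,1.229],85],
    [[-452,-228,13],[0,0,1.229],85],
    [[-452,-228,13],[0,0,1.229],85],
    [[-452,-228,13],[0,0,1.229],85],
    [[-452,-228,13],[0,0,1.229],85],
    [[-452,-228,13],[0,0,1.229],85],
    [[-452,-228,13],[0,0,1.229],85],
    [[-452,-228,13],[0,0,1.229],85],
    [[-452,-228,13],[0,0,1.229],85],
    [[-452,-228,13],[0,0,1.229],85],
    [[-452,-228,13],[0,0,1.229],85],
    [[-452,-228,13],[0,0,1.229],85]
  ]
}}

```text
clock: 1.1
eef_pos: [0.5216, 0.0528, 0.2903]
tool_rot: [0.743, 0.669, -0.001, 0.0]
ft_force: [-0.0, 0.4, -0.1]
grip_width: 0.0849
```

```bash
python3 - <<'E'
from h import *
plan([.525,.050,.29],-6)
c=get_calibration('wrist');im=camera('wrist');np.save('w1.npy',im);u,v=proj(c,[.533,.128,.152]);print(u,v)
u,v=int(u),int(v);print(c);a=im[max(0,v-50):v+50,u-60:u+60];print(a.shape,u-60,max(0,v-50));save('w1.png',a,6)
E
```

```text
tcp [0.5216 0.0528 0.2903] yaw -6.04 F [-0.03  0.41 -0.1 ] w 84.9 t 1.1
shift [-2.5  3.7  0.3] turn [-0.0014  0.0018 -0.0008]
329.1865861907786 85.79036452738384
{'fx': 357.8233024620076, 'fy': 357.8233024620076, 'cx': 323.3306934401186, 'cy': 197.7889564612487, 'R': array([[ 0.99424558, -0.10711873, -0.00114484],
       [-0.10148515, -0.94527056,  0.31010376],
       [-0.0343001 , -0.30820311, -0.95070203]]), 't': array([-0.51281573,  0.06613688,  0.39972627])}
(100, 120, 3) 269 35
```

View pics/w1.png

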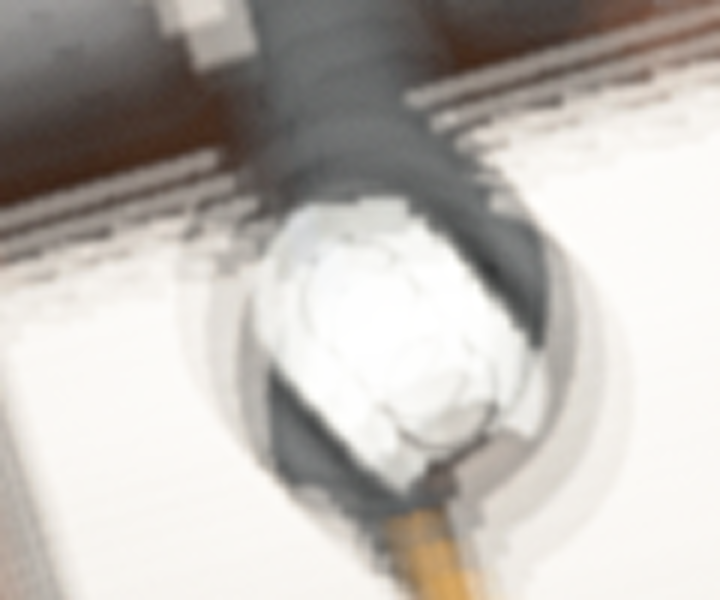

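Blurred by motion: the mouth is about (340,92) in the image. Retake with the arm at rest.

```bash
python3 - <<'E'
from h import *
camera('wrist')
plan([.525,.050,.29],-6)
c=get_calibration('wrist');im=camera('wrist');np.save('w1.npy',im);u,v=proj(c,[.533,.128,.152]);print(u,v)
import pickle;pickle.dump(c,open('w1.pkl','wb'))
a=im[40:140,270:390];save('w2.png',a,6)
E
```

```text
tcp [0.5235 0.0501 0.2895] yaw -6.46 F [-1.45 -0.19 -0.16] w 85.0 t 1.2
shift [ 0.   1.5 -0.5] turn [-0.0004  0.0034 -0.008 ]
323.7548454074163 80.64762849878477
```

View pics/w2.png

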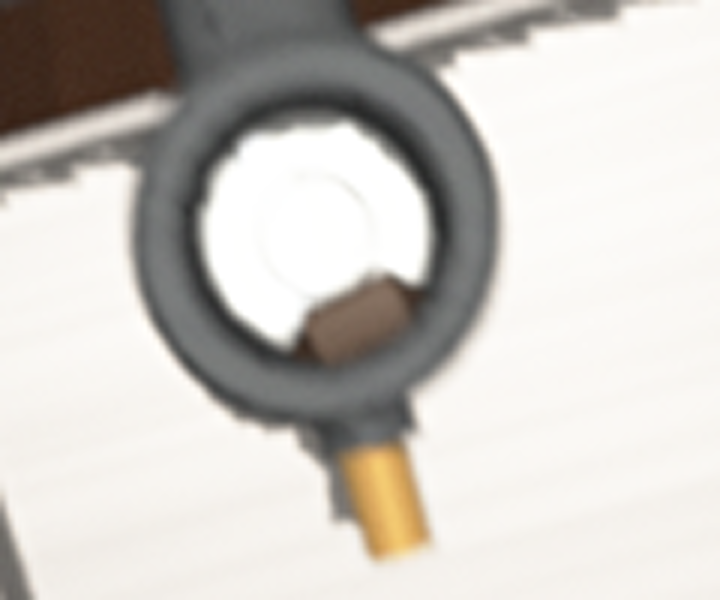

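Now clear: bore mouth centre at crop (316,229), i.e. image (322.7,78.2). The brown lump sits at crop (358,318), lower right, and the white piston face is clear beyond it.

```bash
python3 - <<'E'
from h import *
import pickle
c=pickle.load(open('w1.pkl','rb'))
m=onz(c,270+316/6,40+229/6,.152)
l=[onz(c,270+u/6,40+v/6,.144) for u,v in((358,318),(340,298),(395,278),(300,325))]
print(m,[((x-m)*1e3).round(1) for x in l])
d=onz(c,270+358/6,40+318/6,.144)-m
print(np.degrees(np.arctan2(d[1],d[0])))
plan([.4735,-.198,.26],-6)
E
```

```text
[0.53255631 0.12934687 0.152     ] [array([ 3.1, -8.4, -8. ]), array([ 1.5, -6.4, -8. ]), array([ 7. , -5.2, -8. ]), array([-2.5, -8.4, -8. ])]
-70.08433329984354
tcp [0.5219 0.0522 0.2895] yaw -6.33 F [-1.06 -0.01 -0.01] w 85.0 t 1.25
shift [-254.   -20.5   30.1] turn [-0.0022  0.0022 -0.0057]
```

Emit:
{"name": "send_rows", "arguments": {
  "moves": [
    [[-254,-20,30],[0,0,-0.005],85],
    [[-254,-20,30],[0,0,-0.005],85],
    [[-254,-20,30],[0,0,-0.005],85],
    [[-254,-20,30],[0,0,-0.005],85],
    [[-254,-20,30],[0,0,-0.005],85],
    [[-254,-20,30],[0,0,-0.005],85],
    [[-254,-20,30],[0,0,-0.005],85],
    [[-254,-20,30],[0,0,-0.005],85],
    [[-254,-20,30],[0,0,-0.005],85],
    [[-254,-20,30],[0,0,-0.005],85]
  ]
}}

```text
clock: 2.08
eef_pos: [0.4742, -0.1964, 0.2602]
tool_rot: [0.743, 0.67, -0.001, -0.0]
ft_force: [-0.8, 0.3, -0.2]
grip_width: 0.085
```

```bash
python3 - <<'E'
from h import *
camera('wrist')
c=get_calibration('wrist');im=camera('wrist');np.save('w3.npy',im);u,v=proj(c,[.4735,-.198,.148]);print(u,v)
h=cv2.cvtColor(im,cv2.COLOR_RGB2HSV).astype(int);m=((h[...,0]>19)&(h[...,0]<33)&(h[...,1]>120)&(h[...,2]>120)).astype(np.uint8)
k,l,s,ce=cv2.connectedComponentsWithStats(m)
for i in range(1,k):
    if s[i,4]>100:print(s[i],ce[i],onz(c,*ce[i],.148))
plan([.4735,-.198,.172],-6)
save('w3.png',im[100:400,150:500],2)
E
```

```text
322.00567579887604 234.53898346934835
tcp [ 0.4745 -0.1962  0.2604] yaw -5.87 F [ 0.12  0.02 -0.34] w 85.2 t 2.18
shift [-1.7 -0.6 88.4] turn [-0.002   0.0019  0.0023]
```

View pics/w3.png

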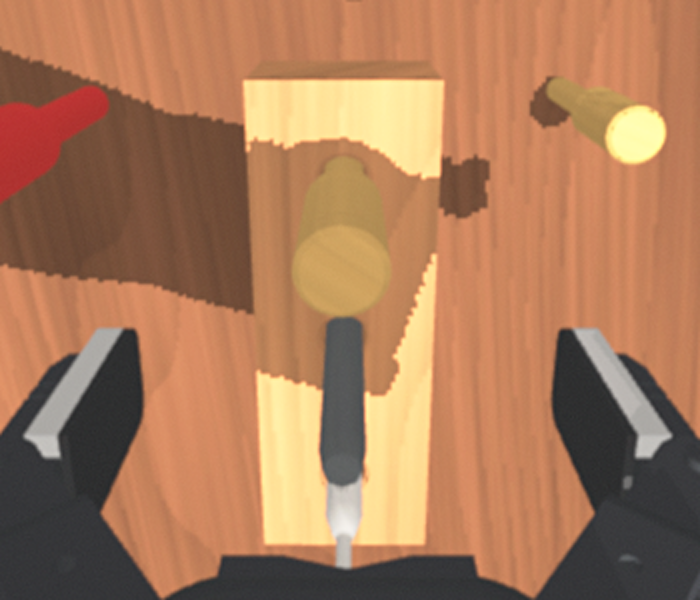

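View confirms: drift top at image (320.5,235.5), predicted (322,234.5). Chisel is next to it, and the pads straddle the stand. Descend, then grip.

Emit:
{"name": "send_rows", "arguments": {
  "moves": [
    [[-2,-1,40],[-0.002,0.002,0.002],85],
    [[-2,-1,70],[-0.002,0.002,0.002],85],
    [[-2,-1,88],[-0.002,0.002,0.002],85],
    [[-2,-1,88],[-0.002,0.002,0.002],85],
    [[-2,-1,88],[-0.002,0.002,0.002],60],
    [[-2,-1,88],[-0.002,0.002,0.002],40],
    [[-2,-1,88],[-0.002,0.002,0.002],26],
    [[-2,-1,88],[-0.002,0.002,0.002],15],
    [[-2,-1,88],[-0.002,0.002,0.002],15],
    [[-2,-1,88],[-0.002,0.002,0.002],15],
    [[-2,-1,88],[-0.002,0.002,0.002],15],
    [[-2,-1,88],[-0.002,0.002,0.002],15]
  ]
}}

```text
clock: 3.18
eef_pos: [0.4733, -0.1986, 0.174]
tool_rot: [0.743, 0.669, 0.0, 0.001]
ft_force: [-1.7, 0.2, 5.1]
grip_width: 0.0267
```

```bash
python3 -c "
from h import *
plan([.473,-.198,.34],-6)"
```

```text
tcp [ 0.4733 -0.1986  0.174 ] yaw -6.0 F [-1.72  0.18  5.11] w 26.7 t 3.18
shift [ 4.00e-01 -1.00e-01 -1.66e+02] turn [0.0017 0.0006 0.    ]
```

Emit:
{"name": "send_rows", "arguments": {
  "moves": [
    [[0,0,-15],[0,0,0],15],
    [[0,0,-40],[0,0,0],15],
    [[0,0,-75],[0,0,0],15],
    [[0,0,-110],[0,0,0],15],
    [[0,0,-145],[0,0,0],15],
    [[0,0,-166],[0,0,0],15],
    [[0,0,-166],[0,0,0],15],
    [[0,0,-166],[0,0,0],15]
  ]
}}

```text
clock: 3.85
eef_pos: [0.4733, -0.1986, 0.3407]
tool_rot: [0.743, 0.669, 0.001, 0.002]
ft_force: [-0.1, 0.4, -3.7]
grip_width: 0.027
```

```bash
python3 - <<'E'
from h import *
plan([.5313,.1324,.34],-6)
c=get_calibration('wrist');im=camera('wrist');save('w4.png',im)
o=readout.get_obs();R=Ro.from_quat(o['tool_rot']).as_matrix()
for z in(.08,.1,.158):print(z,proj(c,o['eef_pos']+R@[0,0,z]))
E
```

```text
tcp [ 0.4733 -0.1986  0.3407] yaw -6.01 F [-0.05  0.43 -3.73] w 27.0 t 3.85
shift [335.3  23.    0.4] turn [ 0.0041  0.0012 -0.0002]
0.08 (np.float64(320.4389755787194), np.float64(257.0358319914749))
0.1 (np.float64(320.57787120391174), np.float64(239.10063127616928))
0.158 (np.float64(320.85695378075076), np.float64(203.0634844990745))
```

View pics/w4.png

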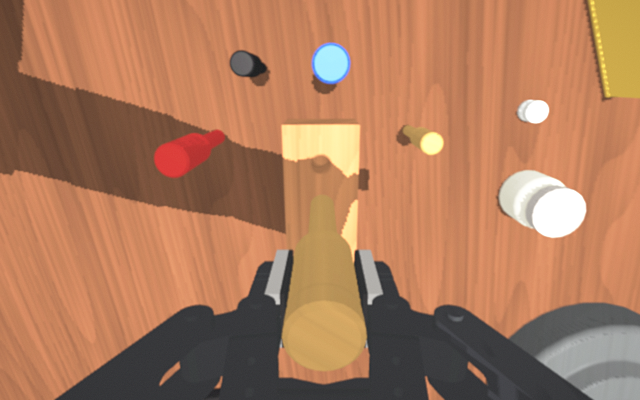

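Drift is held upright and the tip projects as expected; weight is about 3.7–4 N. The chisel and punch are hidden behind the handle. Move over the bore on the free side.

Emit:
{"name": "send_rows", "arguments": {
  "moves": [
    [[15,1,0],[0,0,0],15],
    [[50,3,0],[0,0,0],15],
    [[90,6,0],[0,0,0],15],
    [[130,9,0],[0,0,0],15],
    [[170,12,0],[0,0,0],15],
    [[210,15,0],[0,0,0],15],
    [[250,18,0],[0,0,0],15],
    [[285,20,0],[0,0,0],15],
    [[315,22,0],[0,0,0],15],
    [[330,23,0],[0,0,0],15],
    [[335,23,0],[0,0,0],15],
    [[335,23,0],[0,0,0],15]
  ]
}}

```text
clock: 4.9
eef_pos: [0.5296, 0.1335, 0.3358]
tool_rot: [0.742, 0.67, -0.002, -0.001]
ft_force: [-0.0, 0.1, -2.2]
grip_width: 0.0267
```

```bash
python3 - <<'E'
from h import *
camera('wrist')
plan([.5313,.1324,.34],-6)
c=get_calibration('wrist');im=camera('wrist');o=readout.get_obs();R=Ro.from_quat(o['tool_rot']).as_matrix()
print('tip',proj(c,o['eef_pos']+R@[0,0,.160]),'mouth',proj(c,[.5326,.1293,.152]))
save('w5.png',im[120:270,230:410],4)
E
```

```text
tcp [0.5296 0.1323 0.3364] yaw -5.95 F [-0.58 -0.66 -3.47] w 26.5 t 4.95
shift [ 0.2  1.6 -3.6] turn [-0.0042  0.0024  0.0008]
tip (np.float64(323.44595081151397), np.float64(204.78427012435262)) mouth (np.float64(328.37866410013527), np.float64(195.91625415979158))
```

View pics/w5.png

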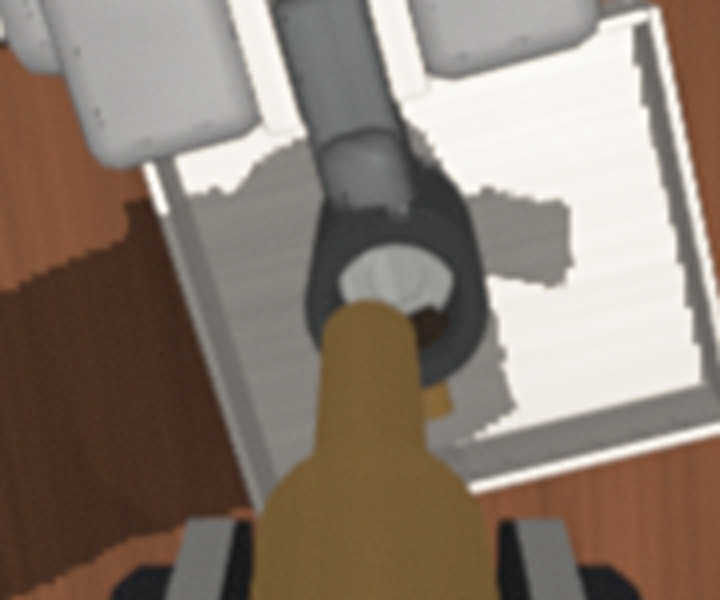

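Image: mouth ring centre ≈ (329.5,195), brown lump at crop (430,325), shank tip ≈ u 322. The tip sits about 0.8 mm to −x of the TCP axis. Shift accordingly and lower to just above the mouth.

```bash
python3 -c "
from h import *
plan([.5325,.133,.316],-6)"
```

```text
tcp [0.5298 0.1317 0.337 ] yaw -6.03 F [ 0.52 -0.49 -3.64] w 26.4 t 5.0
shift [ 1.6  2.6 21. ] turn [-0.0032  0.002  -0.0005]
```

Emit:
{"name": "send_rows", "arguments": {
  "moves": [
    [[1.6,2.6,3],[-0.003,0.002,0],15],
    [[1.6,2.6,10],[-0.003,0.002,0],15],
    [[1.6,2.6,18],[-0.003,0.002,0],15],
    [[1.6,2.6,20],[-0.003,0.002,0],15],
    [[1.6,2.6,20],[-0.003,0.002,0],15],
    [[1.6,2.6,20],[-0.003,0.002,0],15]
  ]
}}

```text
clock: 5.5
eef_pos: [0.5323, 0.1325, 0.3167]
tool_rot: [0.744, 0.669, -0.0, -0.0]
ft_force: [-0.2, -0.4, -3.6]
grip_width: 0.0268
```

```bash
python3 - <<'E'
from h import *
plan([.5325,.133,.306],-6)
c=get_calibration('wrist');im=camera('wrist');o=readout.get_obs();R=Ro.from_quat(o['tool_rot']).as_matrix()
print('tip',proj(c,o['eef_pos']+R@[0,0,.160]),'mouth',proj(c,[.5332,.1296,.152]))
save('w6.png',im[140:240,265:385],6)
E
```

```text
tcp [0.5323 0.1325 0.3167] yaw -6.06 F [-0.24 -0.36 -3.6 ] w 26.8 t 5.5
shift [ 0.5  0.1 10.7] turn [-0.0008  0.0003 -0.0011]
tip (np.float64(323.35442985342456), np.float64(203.45490555623394)) mouth (np.float64(324.8606818135896), np.float64(205.2315397804053))
```

View pics/w6.png

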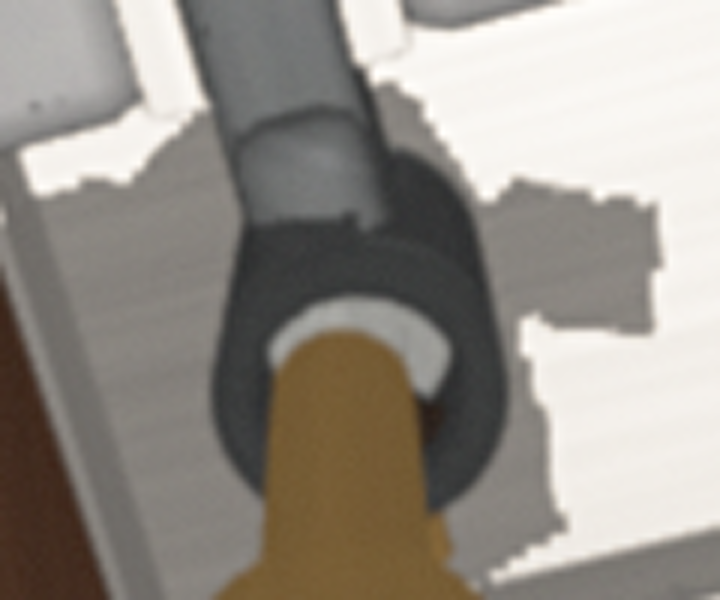

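Ring centre ≈ u 325 as predicted, and the far bore edge at v 189.5 matches. The tip's far edge at v ≈195 says the tip should go about 1 mm further to +y. Correct and feel downwards.

Emit:
{"name": "send_rows", "arguments": {
  "moves": [
    [[1.2,0.2,0],[0,0,0],15],
    [[1.2,0.2,0],[0,0,0],15],
    [[1.2,0.2,2],[0,0,0],15],
    [[1.2,0.2,4],[0,0,0],15],
    [[1.2,0.2,6],[0,0,0],15],
    [[1.2,0.2,7],[0,0,0],15],
    [[1.2,0.2,7],[0,0,0],15]
  ]
}}

```text
clock: 6.13
eef_pos: [0.5326, 0.1339, 0.3096]
tool_rot: [0.743, 0.669, -0.0, -0.0]
ft_force: [0.7, 0.6, -3.4]
grip_width: 0.0266
```

Emit:
{"name": "send_rows", "arguments": {
  "moves": [
    [[0,0,1],[0,0,0],15],
    [[0,0,2],[0,0,0],15],
    [[0,0,3],[0,0,0],15],
    [[0,0,3],[0,0,0],15]
  ]
}}

```text
clock: 6.47
eef_pos: [0.5325, 0.1338, 0.3063]
tool_rot: [0.743, 0.669, -0.001, -0.0]
ft_force: [1.0, 0.2, -3.4]
grip_width: 0.0268
```

Emit:
{"name": "send_rows", "arguments": {
  "moves": [
    [[0,0,1],[0,0,0],15],
    [[0,0,2],[0,0,0],15],
    [[0,0,3],[0,0,0],15],
    [[0,0,3],[0,0,0],15]
  ]
}}

```text
clock: 6.8
eef_pos: [0.5324, 0.1338, 0.303]
tool_rot: [0.743, 0.669, -0.001, -0.0]
ft_force: [-0.9, -0.0, -4.0]
grip_width: 0.0268
```

Emit:
{"name": "send_rows", "arguments": {
  "moves": [
    [[0,0,1],[0,0,0],15],
    [[0,0,2],[0,0,0],15],
    [[0,0,3],[0,0,0],15],
    [[0,0,3],[0,0,0],15]
  ]
}}

```text
clock: 7.13
eef_pos: [0.5323, 0.1338, 0.2998]
tool_rot: [0.743, 0.669, -0.001, -0.001]
ft_force: [-0.3, 0.7, -4.9]
grip_width: 0.0267
```

Emit:
{"name": "send_rows", "arguments": {
  "moves": [
    [[0,0,1],[0,0,0],15],
    [[0,0,2],[0,0,0],15],
    [[0,0,3],[0,0,0],15],
    [[0,0,3],[0,0,0],15]
  ]
}}

```text
clock: 7.47
eef_pos: [0.5322, 0.1337, 0.2964]
tool_rot: [0.743, 0.669, -0.001, -0.001]
ft_force: [0.3, 0.3, -4.0]
grip_width: 0.0268
```

Past the lump's top with no contact. Continue to the piston.

Emit:
{"name": "send_rows", "arguments": {
  "moves": [
    [[0,0.2,1],[0,0,0],15],
    [[0,0.2,2],[0,0,0],15],
    [[0,0.2,3],[0,0,0],15],
    [[0,0.2,3],[0,0,0],15]
  ]
}}

```text
clock: 7.8
eef_pos: [0.5324, 0.1337, 0.2932]
tool_rot: [0.743, 0.669, -0.001, -0.001]
ft_force: [0.3, 0.5, -3.4]
grip_width: 0.0269
```

Emit:
{"name": "send_rows", "arguments": {
  "moves": [
    [[0,0.2,1],[0,0,0],15],
    [[0,0.2,2],[0,0,0],15],
    [[0,0.2,3],[0,0,0],15],
    [[0,0.2,3],[0,0,0],15]
  ]
}}

```text
clock: 8.13
eef_pos: [0.5327, 0.1337, 0.2909]
tool_rot: [0.743, 0.669, -0.001, -0.0]
ft_force: [-0.9, 0.3, 0.5]
grip_width: 0.0267
```

Emit:
{"name": "send_rows", "arguments": {
  "moves": [
    [[0,0.2,1],[0,0,0],15],
    [[0,0.2,2],[0,0,0],15],
    [[0,0.2,3],[0,0,0],15],
    [[0,0.2,3],[0,0,0],15]
  ]
}}

```text
clock: 8.47
eef_pos: [0.5329, 0.1337, 0.2882]
tool_rot: [0.743, 0.669, -0.001, -0.0]
ft_force: [-1.0, -0.2, 3.0]
grip_width: 0.0269
```

Piston contact at about 7 N and it is sliding. Keep pushing.

Emit:
{"name": "send_rows", "arguments": {
  "moves": [
    [[0,0,2],[0,0,0],15],
    [[0,0,4],[0,0,0],15],
    [[0,0,6],[0,0,0],15],
    [[0,0,8],[0,0,0],15],
    [[0,0,10],[0,0,0],15],
    [[0,0,12],[0,0,0],15]
  ]
}}

```text
clock: 8.97
eef_pos: [0.5329, 0.1338, 0.276]
tool_rot: [0.743, 0.669, -0.0, -0.0]
ft_force: [-2.3, -0.9, 5.0]
grip_width: 0.0266
```

Emit:
{"name": "send_rows", "arguments": {
  "moves": [
    [[0,0,2],[0,0,0],15],
    [[0,0,4],[0,0,0],15],
    [[0,0,6],[0,0,0],15],
    [[0,0,8],[0,0,0],15],
    [[0,0,10],[0,0,0],15],
    [[0,0,12],[0,0,0],15]
  ]
}}

```text
clock: 9.47
eef_pos: [0.5329, 0.1338, 0.2638]
tool_rot: [0.743, 0.669, -0.0, -0.0]
ft_force: [-2.7, -0.9, 4.5]
grip_width: 0.0266
```

Emit:
{"name": "send_rows", "arguments": {
  "moves": [
    [[0,-0.3,2],[0,0,0],15],
    [[0,-0.3,4],[0,0,0],15],
    [[0,-0.3,6],[0,0,0],15],
    [[0,-0.3,8],[0,0,0],15],
    [[0,-0.3,10],[0,0,0],15],
    [[0,-0.3,10],[0,0,0],15]
  ]
}}

```text
clock: 9.97
eef_pos: [0.5326, 0.1337, 0.253]
tool_rot: [0.743, 0.669, -0.001, -0.0]
ft_force: [0.2, 0.9, -0.1]
grip_width: 0.0269
```

Emit:
{"name": "send_rows", "arguments": {
  "moves": [
    [[0,0,2],[0,0,0],15],
    [[0,0,4],[0,0,0],15],
    [[0,0,5],[0,0,0],15],
    [[0,0,5],[0,0,0],15]
  ]
}}

```text
clock: 10.3
eef_pos: [0.5324, 0.1334, 0.2467]
tool_rot: [0.743, 0.669, -0.002, -0.0]
ft_force: [-0.0, 0.2, -3.6]
grip_width: 0.0266
```

```bash
python3 - <<'E'
from h import *
plan([.5325,.1338,.34],-6)
a=camera('scene')[160:270,340:450];b=camera('top')[160:270,190:300]
save('chk.png',np.hstack([a,b]),3.5)
E
```

```text
tcp [0.5324 0.1334 0.2467] yaw -6.06 F [-0.01  0.22 -3.55] w 26.6 t 10.3
shift [  0.2  -0.2 -93.3] turn [-0.003   0.0019 -0.0011]
```

View pics/chk.png

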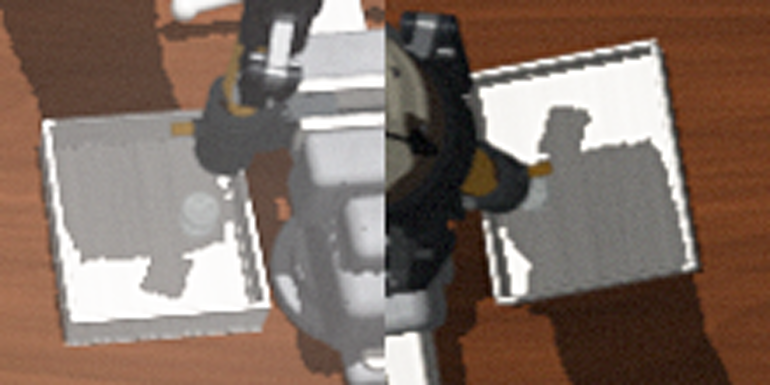

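The piston lies in the tray (scene crop (200,213)), and the force is back to the drift's weight. Withdraw straight up.

Emit:
{"name": "send_rows", "arguments": {
  "moves": [
    [[0,0,-5],[0,0,0],15],
    [[0.2,0,-15],[0,0,0],15],
    [[0.2,0,-25],[0,0,0],15],
    [[0.2,0,-35],[0,0,0],15],
    [[0.2,0,-45],[0,0,0],15],
    [[0.2,0,-55],[0,0,0],15],
    [[0.2,0,-65],[0,0,0],15],
    [[0.2,0,-75],[0,0,0],15],
    [[0.2,0,-85],[0,0,0],15],
    [[0.2,0,-93],[0,0,0],15],
    [[0.2,0,-93],[0,0,0],15]
  ]
}}

```text
clock: 11.32
eef_pos: [0.5334, 0.1341, 0.3426]
tool_rot: [0.743, 0.669, 0.0, 0.0]
ft_force: [0.7, 0.4, -3.2]
grip_width: 0.0271
```

```bash
python3 - <<'E'
from h import *
plan([.4735,-.1986,.34],-6)
E
```

```text
tcp [0.5334 0.1341 0.3426] yaw -6.05 F [ 0.7   0.44 -3.17] w 27.1 t 11.32
shift [-337.1  -24.5    2.6] turn [ 0.0009  0.0001 -0.0009]
```

Emit:
{"name": "send_rows", "arguments": {
  "moves": [
    [[-15,-1,1],[0,0,0],15],
    [[-50,-3.5,2],[0,0,0],15],
    [[-90,-6.5,2],[0,0,0],15],
    [[-130,-9.5,2],[0,0,0],15],
    [[-170,-12.5,2],[0,0,0],15],
    [[-210,-15.5,2],[0,0,0],15],
    [[-250,-18,2],[0,0,0],15],
    [[-285,-21,2],[0,0,0],15],
    [[-315,-23,2],[0,0,0],15],
    [[-332,-24,2],[0,0,0],15],
    [[-337,-24.5,2],[0,0,0],15],
    [[-337,-24.5,2],[0,0,0],15]
  ]
}}

```text
clock: 12.32
eef_pos: [0.473, -0.1997, 0.3401]
tool_rot: [0.744, 0.668, 0.0, -0.0]
ft_force: [0.5, 0.3, -3.8]
grip_width: 0.0267
```

```bash
python3 - <<'E'
from h import *
camera('wrist');camera('wrist')
plan([.4735,-.1986,.243],-6)
E
```

```text
tcp [ 0.4735 -0.1979  0.3403] yaw -6.04 F [ 0.57  0.27 -3.09] w 27.0 t 12.42
shift [-0.8  0.  97.3] turn [ 0.0003 -0.0009 -0.0008]
```

Emit:
{"name": "send_rows", "arguments": {
  "moves": [
    [[-0.5,0,20],[0,-0.001,0],15],
    [[-0.5,0,50],[0,-0.001,0],15],
    [[-0.5,0,80],[0,-0.001,0],15],
    [[-0.5,0,100],[0,-0.001,0],15],
    [[-0.5,0,112],[0,-0.001,0],15],
    [[-0.5,0,112],[0,-0.001,0],15],
    [[-0.5,0,112],[0,-0.001,0],15]
  ]
}}

```text
clock: 13.0
eef_pos: [0.4735, -0.1969, 0.2279]
tool_rot: [0.743, 0.67, -0.0, -0.001]
ft_force: [0.4, -0.4, -3.7]
grip_width: 0.0268
```

```bash
python3 - <<'E'
from h import *
plan([.4733,-.1986,.174],-6)
c=get_calibration('wrist');im=camera('wrist');o=readout.get_obs();R=Ro.from_quat(o['tool_rot']).as_matrix()
print('tip',proj(c,o['eef_pos']+R@[0,0,.160]),'hole',proj(c,[.4733,-.1986,.058]))
save('w7.png',im[150:250,260:380],6)
E
```

```text
tcp [ 0.4735 -0.1969  0.2279] yaw -5.92 F [ 0.4  -0.42 -3.69] w 26.8 t 13.0
shift [-1.8  0.  53.9] turn [-0.0013 -0.0007  0.0015]
tip (np.float64(324.61291423203454), np.float64(205.01413554982398)) hole (np.float64(323.2141752041641), np.float64(201.5446987338554))
```

View pics/w7.png

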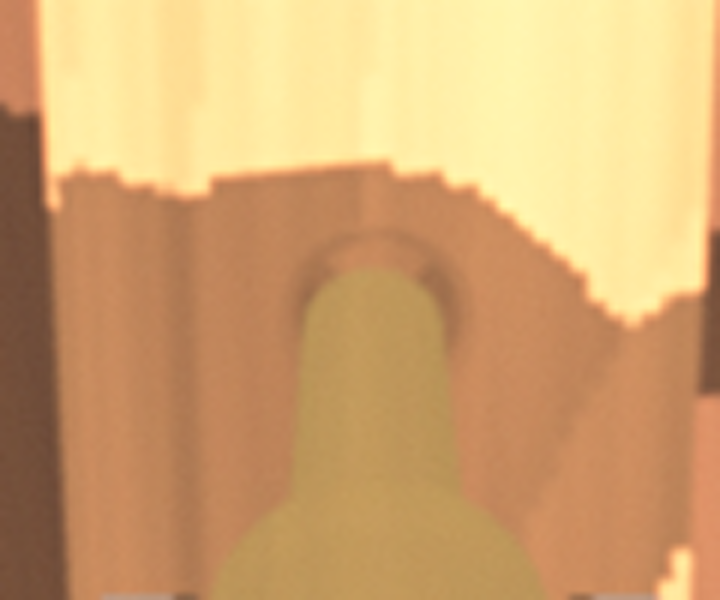

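Hole centre at crop (380,312), shank tip at x 373, so shift +0.7 mm in tool y and −1.7 mm in tool x. Then lower in.

Emit:
{"name": "send_rows", "arguments": {
  "moves": [
    [[-1.7,0.7,0],[0,0,0],15],
    [[-1.7,0.7,1],[0,0,0],15],
    [[-1.7,0.7,5],[0,0,0],15],
    [[-1.7,0.7,9],[0,0,0],15],
    [[-1.7,0.7,12],[0,0,0],15],
    [[-1.7,0.7,14],[0,0,0],15],
    [[-1.7,0.7,14],[0,0,0],15]
  ]
}}

```text
clock: 13.63
eef_pos: [0.4743, -0.1991, 0.2142]
tool_rot: [0.743, 0.669, 0.0, -0.0]
ft_force: [0.6, 0.5, -3.4]
grip_width: 0.0269
```

```bash
python3 - <<'E'
from h import *
plan([.4740,-.1986,.176],-6)
E
```

```text
tcp [ 0.4743 -0.1991  0.2142] yaw -5.95 F [ 0.58  0.53 -3.36] w 26.9 t 13.63
shift [ 0.4 -0.3 38.2] turn [-0.0004 -0.0003  0.0009]
```

In the hole with no contact. Lower to about 2 mm above the bottom.

Emit:
{"name": "send_rows", "arguments": {
  "moves": [
    [[0.2,-0.2,5],[0,0,0],15],
    [[0.2,-0.2,11],[0,0,0],15],
    [[0.2,-0.2,17],[0,0,0],15],
    [[0.2,-0.2,23],[0,0,0],15],
    [[0.2,-0.2,29],[0,0,0],15],
    [[0.2,-0.2,34],[0,0,0],15],
    [[0.2,-0.2,37],[0,0,0],15],
    [[0.2,-0.2,37],[0,0,0],15]
  ]
}}

```text
clock: 14.3
eef_pos: [0.4736, -0.1987, 0.1762]
tool_rot: [0.743, 0.669, -0.0, -0.001]
ft_force: [-0.8, 0.8, -3.9]
grip_width: 0.0268
```

Emit:
{"name": "send_rows", "arguments": {
  "moves": [
    [[0,0,1],[0,0,0],15],
    [[0,0,2],[0,0,0],15],
    [[0,0,3],[0,0,0],15],
    [[0,0,3],[0,0,0],15]
  ]
}}

```text
clock: 14.63
eef_pos: [0.4738, -0.1987, 0.1741]
tool_rot: [0.743, 0.669, -0.0, -0.001]
ft_force: [-1.8, 0.7, 1.7]
grip_width: 0.0268
```

On the hole bottom (contact at TCP z 0.174, same as at pick-up). Release and retreat straight up.

Emit:
{"name": "send_rows", "arguments": {
  "moves": [
    [[0,0,0],[0,0,0],30],
    [[0,0,0],[0,0,0],45],
    [[0,0,0],[0,0,0],70],
    [[0,0,0],[0,0,0],85],
    [[0,0,0],[0,0,0],85],
    [[0,0,0],[0,0,0],85],
    [[0,0,-20],[0,0,0],85],
    [[0,0,-55],[0,0,0],85],
    [[0,0,-95],[0,0,0],85],
    [[0,0,-120],[0,0,0],85],
    [[0,0,-120],[0,0,0],85]
  ]
}}

```text
clock: 15.55
eef_pos: [0.4764, -0.1999, 0.3006]
tool_rot: [0.743, 0.669, 0.002, 0.005]
ft_force: [0.6, -0.1, -0.0]
grip_width: 0.0852
```

Emit:
{"name": "send_rows", "arguments": {
  "moves": [
    [[-40,-40,-10],[0,0,0],85],
    [[-80,-80,-20],[0,0,0],85],
    [[-110,-110,-20],[0,0,0],85],
    [[-110,-130,-20],[0,0,0],85],
    [[-110,-130,-20],[0,0,0],85],
    [[-110,-130,-20],[0,0,0],85],
    [[-110,-130,-20],[0,0,0],85]
  ]
}}

```text
clock: 16.13
eef_pos: [0.3355, -0.2959, 0.3194]
tool_rot: [0.743, 0.669, 0.003, 0.005]
ft_force: [1.8, -0.4, -0.2]
grip_width: 0.0849
```

```bash
python3 - <<'E'
from h import *
o=readout.get_obs();print(o['eef_pos'],o['ft_force'],o['clock'])
a=camera('scene');b=camera('top')
save('fin.png',np.vstack([a[110:310,150:490],b[90:290,160:500]]),1.5)
h=cv2.cvtColor(b,cv2.COLOR_RGB2HSV).astype(int)
m=((h[...,0]>19)&(h[...,0]<33)&(h[...,1]>130)&(h[...,2]>150)).astype(np.uint8);m[:160]=0
k,l,s,c=cv2.connectedComponentsWithStats(m)
print([(s[i],onz(get_calibration('top'),*c[i],.148)) for i in range(1,k) if s[i,4]>40])
E
```

```text
[ 0.33551352 -0.29588481  0.31943008] [ 1.7605882  -0.43742563 -0.23766391] 16.1333
[(array([375, 184,   9,   9,  64], dtype=int32), array([ 0.56717517, -0.17656775,  0.148     ])), (array([386, 232,  15,  13, 148], dtype=int32), array([ 0.47330718, -0.19905797,  0.148     ]))]
```

View pics/fin.png

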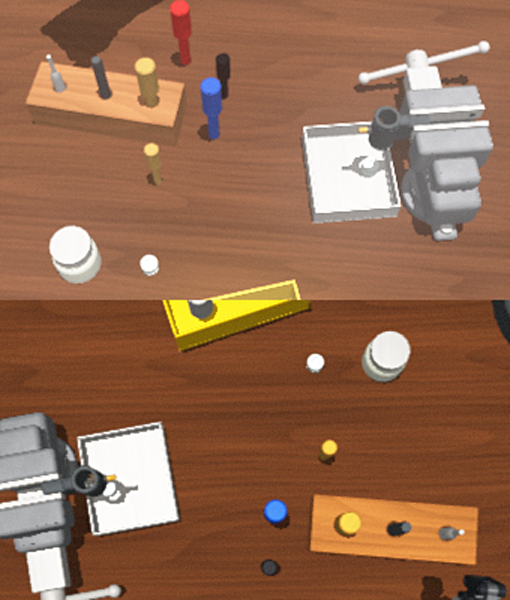

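The drift is upright in its hole, 0.2 mm from its first position. The piston is in the tray, the bystanders are unmoved and the arm is clear.

```bash
python3 -c "
from h import *
print(order.job_done())"
```

```text
the job is handed in; nothing more can be done
None
```

The piston is out of the wheel cylinder and lying in the tray. The brass drift is back upright in its hole, and the job is handed in at about 16 s of the 72 s allowed.

- **Passing the lump:** The wrist camera showed the lump on the side towards the robot's right (−y). I lowered the drift about 3 mm off the bore axis on the opposite side, and it passed with no contact force I could detect.
- **Pushing the piston:** It started to slide at about 7 N and peaked near 9 N of net push. There was a brief sideways force of up to 2.7 N on the drift, which I eased off. The force then fell back to the drift's own weight, as expected once the piston had dropped.
- **Final checks:** The last top picture puts the drift within about 0.2 mm of where it started. The chisel, pin punch, jar and old piston look unmoved in the last pictures, judged by eye rather than measured. The gripper was open, clear of everything and reading no significant force.
- **Small disagreements:** The drift's tip sat about 0.8 mm off the gripper axis in the images, and the first wrist picture of the bore was blurred by motion. I corrected for the first and retook the second.

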